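# Make up two paint kits from the studio stock

## Robot

A 6-joint arm with a two-finger parallel gripper is mounted at the origin on the work surface. World frame = base frame: x ahead of the robot, y to its left, z up, the work surface at z = 0. Lengths are in m, angles in rad, forces in N, time in s.
With the tool pointing down it reaches from about 0.35 to 0.975 m from the base axis. Payload 7.1 kg.
Tool frame: the origin (TCP) lies midway between the tips of the shut fingers; the grasp point (between the pads) lies 19 mm behind it; y points along the fingers, x is the direction in which the jaws open and shut, and the axes are right-handed (so a half turn about y gives the same grasp; the last joint's range is limited). The gripper opens to 88 mm and grips with 3 to 60 N. Pads are 20 mm wide; open, the fingers measure 115 mm over their backs; the gripper's body (75 mm by 178 mm) begins 61 mm behind the grasp point.
Start: joints at [-0.019, 0.423, 1.63, -0, 1.089, -0.019], TCP at [0.625, 0, 0.223] pointing down, gripper open.
Joint ranges: [-3, 3], [-0.9, 2.11], [0.09, 2.58], [-1.31, 4.45], [0.11, 2.69], [-2.54, 2.54]. Speed limits (rad/s): [2.39, 2.39, 3.01, 3.14, 3.14, 3.14].

## Interface

Orientations are given as a unit quaternion [w, x, y, z].
In Python, from workcell import * gives the robot as it stands. The module is installed in compiled form; this text tells all that it offers.
- The arm moves only by the tool apply_moves, never from a script. Its argument "commands" is a list that holds one entry, the list of rows, each a list of 5 numbers: the shift along the world's x, y, z in cm, then the turn about the world's z in degrees, then the opening, from -1 (shut) to 1 (fully open). In form: [[[dx, dy, dz, twist, jaw], ...]]. A call has 1 to 12 rows; each row shifts and turns the pose as measured when the row begins; what a row does not reach is not made up. A row lasts 1/12 s, in which the tool goes at most 41.7 mm and 7.16 degrees, less where a joint would pass 70% of its speed; a pose out of reach is approached as far as the arm can. A call is refused whole if a number of a shift passes 4.17 or a number of a turn 7.16, either way. A call with a gripper value outside its range is refused whole. The fingers move at their own pace and stop on an object; "force" is the grip in N (left out, the last holds). Time passes only in rows, so rows that do not move let the fingers close. It gives the time, the measured TCP pose, the force and the opening at its end, in the units of the state.
- get_obs(): the state, without advancing time (a new reading comes with each control period).
- read_camera(name): name is "scene" or "side" or "wrist"; returns the picture (480x640x3 uint8, red, green, blue); there is no depth.
- get_calibration(name): a dict with "intrinsics" (3x3 intrinsics, pixels), "dist_coeffs" ([k1, k2, p1, p2, k3] as OpenCV has them; the pictures are not rectified), "world_to_cam" (4x4, takes a point from world to camera coordinates); the wrist camera has in their place "hand_eye" (4x4, takes a point from camera to tool coordinates, whose origin is the TCP and whose axes are the tool frame's). Camera axes: x right, y down, z forward; pixel columns grow to the right and rows downward; lengths in m; the calibration is good to about 2 mm. A picture is of the moment at which its call begins: read the wrist's pose just before it. get_calibration takes no time and is no camera call.
- job_done(): hands the job in, once; it reports no verdict.
The state is a dict: "time": time; "joint_positions": joint angles; "qvel": joint speeds; "effort": joint torques, N m; "eef_pos": TCP position; "tool_rot": TCP orientation; "wrist_force": force on the tool from outside, world axes, zero at the start; "wrist_torque": the same for the moment, N m; "grip_width": finger opening in m.
Only numpy, scipy, OpenCV 4.12 (cv2) and the standard library are available. Lean on these libraries where they do the work, as an engineer would, in place of code of your own. Each camera call takes 0.05 s, during which the arm holds its last target. There are 200 camera calls.

## Task

Make up the two kits from the stock on the bench: the black tray gets the red jar, the blue jar and the orange sanding block, the white tray gets the green jar and the steel mixing cup. Stand each upright in the middle of its own mark: each jar on the disc of its colour, the cup on the black ring, and the block lengthwise along the orange rectangle. Leave the yellow jar and the grey block where they are, and knock nothing over.

Things in the scene. Friction and masses are not known exactly. Their poses are not given: they have to be found in the camera images.
- red_jar_center (a point): screw-lid pigment jar, red body and red lid with a narrow black neck and a pale label band: an upright cylinder 44 mm in diameter, 60 mm high. The point is its centre, 30 mm above its underside; z is its upright axis. About 120 g. Loose, stands on the table.
- blue_jar_center (a point): screw-lid pigment jar, blue body and blue lid with a narrow black neck and a pale label band: an upright cylinder 44 mm in diameter, 60 mm high. The point is its centre, 30 mm above its underside; z is its upright axis. About 120 g. Loose, stands on the table.
- green_jar_center (a point): screw-lid pigment jar, green body and green lid with a narrow black neck and a pale label band: an upright cylinder 44 mm in diameter, 60 mm high. The point is its centre, 30 mm above its underside; z is its upright axis. About 120 g. Loose, stands on the table.
- yellow_jar_center (a point): screw-lid pigment jar, yellow body and yellow lid with a narrow black neck and a pale label band: an upright cylinder 44 mm in diameter, 60 mm high. The point is its centre, 30 mm above its underside; z is its upright axis. About 120 g. Loose, but belongs to neither kit: it stays where it is.
- orange_block_center (a point): orange hard plastic sanding block with a thin dark sole and a black stripe on top: 60 mm long (x) by 36 mm wide (y) by 40 mm high. The point is its centre, 20 mm above its underside; z up. Stiff, about 90 g, loose on the table, its length within 35 degrees of the robot's straight-ahead direction.
- grey_block_center (a point): grey sanding block, otherwise like the orange one (60 x 36 x 40 mm, point at its centre). Belongs to neither kit: it stays where it is.
- cup_center (a point): bare steel mixing cup, open at the top, straight-sided: 52 mm in diameter, 58 mm high, wall 3 mm. The point is on its axis, half-way up, 29 mm above its underside; z is its upright axis. About 100 g, rigid, loose on the table.
- dark_tray: black tray, fixed, 105 mm (x) by 275 mm (y), floor 3 mm thick, rim 8 mm high. Origin: centre of its underside, on the table; y along the tray, z up, x away from the robot (within 12 degrees). Flat marks on the floor: red disc 66 mm across at (x, y) = (0, +90) mm, blue disc 66 mm across at (0, -90) mm, at (0, 0) an orange rectangle 82 mm (x) by 58 mm (y).
- white_tray: white tray, fixed, 105 mm (x) by 275 mm (y), floor 3 mm thick, rim 8 mm high. Origin: centre of its underside, on the table; y along the tray, z up, x away from the robot (within 12 degrees). Flat marks on the floor: green disc 66 mm across at (x, y) = (0, +90) mm, black ring 76 mm across at (0, -90) mm. At (0, 0) a tan tape roll, 48 mm across, top at 27 mm, is fixed in the tray.
Not all that is in view belongs to the job. Of the things like the part that bears green_jar_center, leave any that is purple; of the rest the smaller one is meant. Of the things shaped like the part that bears yellow_jar_center, the yellow one is meant.

How it is judged:
At the end, for the whole second after the job is handed in: All five stand upright (0.1 rad) and still on the floor of their tray, each centre within 12 mm of its own mark's centre along each tray axis, the block's length within 0.4 rad of the rectangle's; the yellow jar and the grey block stand within 25 mm of where they were (x of red_jar_center in the frame of dark_tray between -0.012 and 0.012 m and y of red_jar_center in the frame of dark_tray between 0.078 and 0.102 m and z of red_jar_center in the frame of dark_tray between 0.028 and 0.038 m and angle between each of red_jar_center, blue_jar_center, orange_block_center, green_jar_center, cup_center, yellow_jar_center, grey_block_center's own z axis and vertical below 0.1 rad and linear speed of each of red_jar, blue_jar, orange_block, green_jar, cup below 0.02 m/s and x of blue_jar_center in the frame of dark_tray between -0.012 and 0.012 m and y of blue_jar_center in the frame of dark_tray between -0.102 and -0.078 m and z of blue_jar_center in the frame of dark_tray between 0.028 and 0.038 m and x of orange_block_center in the frame of dark_tray between -0.012 and 0.012 m and y of orange_block_center in the frame of dark_tray between -0.012 and 0.012 m and z of orange_block_center in the frame of dark_tray between 0.018 and 0.028 m and x of green_jar_center in the frame of white_tray between -0.012 and 0.012 m and y of green_jar_center in the frame of white_tray between 0.078 and 0.102 m and z of green_jar_center in the frame of white_tray between 0.028 and 0.038 m and x of cup_center in the frame of white_tray between -0.012 and 0.012 m and y of cup_center in the frame of white_tray between -0.102 and -0.078 m and z of cup_center in the frame of white_tray between 0.027 and 0.037 m and angle between the x axis of orange_block_center and the x axis of dark_tray, either way round below 0.4 rad and distance of each of yellow_jar_center, grey_block_center from where it was at the start of the episode below 0.025 m); the robot touches nothing.
It fails at once if a jar, a block or the cup is knocked over (angle between any of red_jar_center, blue_jar_center, green_jar_center, yellow_jar_center, orange_block_center, grey_block_center, cup_center's own z axis and vertical above 0.8 rad).
It also fails if it takes over 115 s, if anything falls off the work surface, if the arm or the gripper's body presses on something with over 40 N, if the wrist force passes 120 N, or if a joint passes its speed limit or range.

## Working session

There is one attempt and no reset: what is moved stays moved. The work goes in short steps, Python scripts to look and compute and a tool call to move; the robot and the scene stay as the last step left them, time stands still between calls to the robot, and variables do not carry over. Pictures are saved under pics/ and viewed, about 12 in all and at most 16, crops included, and the job is handed in when it is done.

Besides the shell and the picture viewer there is one more tool, called after ">>>" by a JSON object that holds its "op" and its "data", one argument or row to a line. apply_moves: Moves the arm, as the interface text tells. Its arguments: {"type":"object","properties":{"commands":{"type":"array","items":{"type":"array","items":{"type":"array","items":{"type":"number"}}}},"force":{"type":"number"}},"required":["commands"]}

```bash
mkdir -p pics; cat > h.py <<'E'
from workcell import *
import numpy as np, cv2
def save(n,f):
    im=read_camera(n); cv2.imwrite(f,im[:,:,::-1]); return im
E
python3 - <<'E'
from h import *
print(get_obs())
for n in("scene","side","wrist"):
    print(n,get_calibration(n)); save(n,f"pics/{n}0.png")
E
```

```text
{'time': 0.0, 'joint_positions': array([-1.90120812e-02,  4.23844028e-01,  1.63067277e+00, -1.60893567e-05,
        1.08857489e+00, -1.90243863e-02]), 'qvel': array([-2.04285076e-04,  7.20729797e-04, -9.33343209e-04, -6.17027748e-04,
        4.77347098e-05,  1.06876816e-03]), 'effort': array([ 1.28069914e-03, -5.44622147e+01, -2.73670936e+01,  6.42951974e-02,
        2.27214623e-02, -1.51321510e-04]), 'eef_pos': array([6.24458200e-01, 2.40557194e-05, 2.21906466e-01]), 'tool_rot': array([ 7.07111624e-01, -7.07101541e-01,  5.22994798e-04,  5.36979438e-04]), 'wrist_force': array([ 0.02247405, -1.1855755 ,  0.09942292]), 'wrist_torque': array([-0.08219796,  0.00318332, -0.01549958]), 'grip_width': 0.08758316169753005}
scene {'intrinsics': array([[462.01187473,   0.        , 321.4569231 ],
       [  0.        , 462.01187473, 236.19168176],
       [  0.        ,   0.        ,   1.        ]]), 'dist_coeffs': array([-0.01935523,  0.        ,  0.        ,  0.        ,  0.        ]), 'world_to_cam': array([[-0.12125222,  0.99261329,  0.00409387,  0.04475162],
       [ 0.81092206,  0.10143465, 
[... 565 characters left out ...]
97,  0.70967829, -0.64690636,  0.76797906],
       [ 0.        ,  0.        ,  0.        ,  1.        ]])}
wrist {'intrinsics': array([[428.23863556,   0.        , 317.13176776],
       [  0.        , 428.23863556, 237.80431464],
       [  0.        ,   0.        ,   1.        ]]), 'dist_coeffs': array([0.0112, 0.    , 0.    , 0.    , 0.    ]), 'hand_eye': array([[ 9.99999924e-01, -3.89729166e-04,  2.05211903e-05,
        -5.40417935e-04],
       [-1.20835822e-04, -2.59195214e-01,  9.65824946e-01,
        -1.61898621e-01],
       [-3.71091157e-04, -9.65824875e-01, -2.59195242e-01,
         7.06869995e-02],
       [ 0.00000000e+00,  0.00000000e+00,  0.00000000e+00,
         1.00000000e+00]])}
```

View both.

View pics/scene0.png

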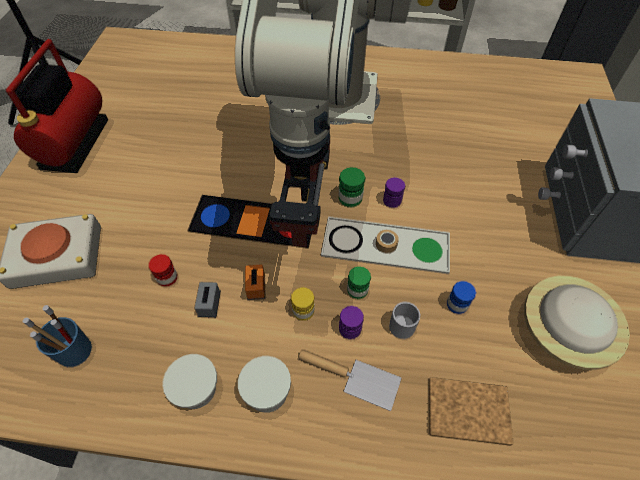

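View pics/side0.png

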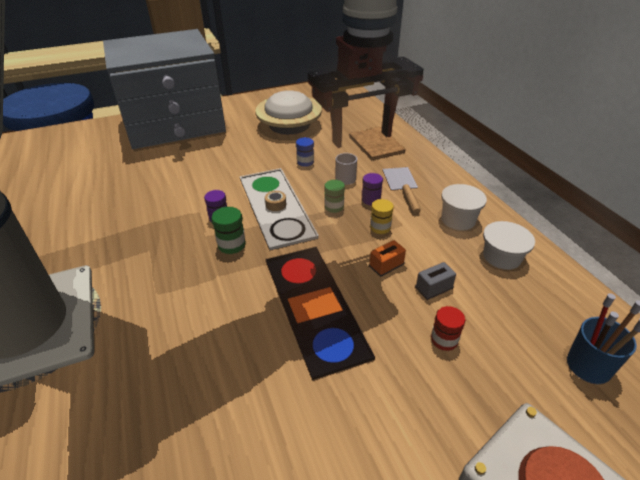

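View pics/wrist0.png

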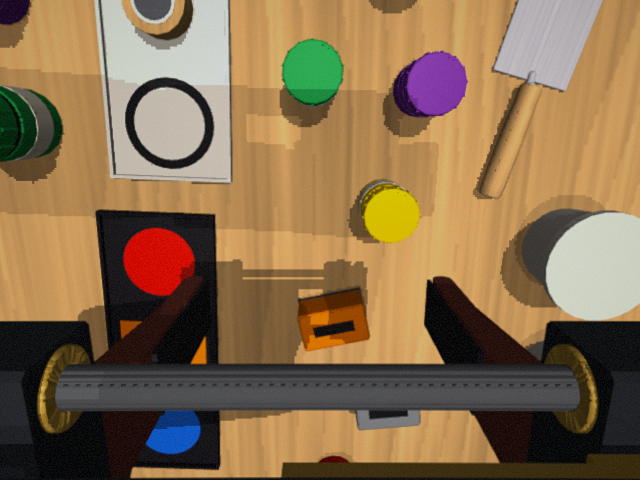

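The scene picture shows the dark tray at (240,220) and the white tray at (385,245). The stock sits at red (160,265), orange block (255,280), grey block (207,298), yellow (302,300), small green (358,280), cup (404,318) and blue (461,295). The big green jar at (351,186) and both purple jars are decoys. Next I'll triangulate.

```bash
cat >> h.py <<'E'
from scipy.spatial.transform import Rotation as R
CAL={n:get_calibration(n) for n in("scene","side","wrist")}
def T_wc(n,obs=None):
    c=CAL[n]
    if n!="wrist": return np.linalg.inv(c["world_to_cam"])
    q=obs["tool_rot"]; T=np.eye(4); T[:3,:3]=R.from_quat([q[1],q[2],q[3],q[0]]).as_matrix(); T[:3,3]=obs["eef_pos"]
    return T@c["hand_eye"]
def ray(n,uv,obs=None):
    c=CAL[n]; p=cv2.undistortPoints(np.array([[uv]],float),c["intrinsics"],c["dist_coeffs"])[0,0]
    T=T_wc(n,obs); d=T[:3,:3]@[p[0],p[1],1]; return T[:3,3],d/np.linalg.norm(d)
def tri(rays):
    A=sum(np.eye(3)-np.outer(d,d) for o,d in rays); b=sum((np.eye(3)-np.outer(d,d))@o for o,d in rays)
    X=np.linalg.solve(A,b); return X,max(np.linalg.norm((np.eye(3)-np.outer(d,d))@(X-o)) for o,d in rays)
def at_z(r,z): o,d=r; return o+d*(z-o[2])/d[2]
E
cat > t.py <<'E'
from h import *
o=get_obs()
P={'red':dict(scene=(160,262),side=(450,316)),
'oblock':dict(scene=(255,272),side=(388,252),wrist=(334,328)),
'grey':dict(scene=(208,292),side=(435,274)),
'yellow':dict(scene=(303,296),side=(383,207),wrist=(390,213)),
'green':dict(scene=(359,274),side=(335,186),wrist=(313,72)),
'cup':dict(scene=(404,311),side=(347,160)),
'blue':dict(scene=(462,288),side=(305,144)),
'RED':dict(side=(299,271),wrist=(159,261)),
'BLUE':dict(scene=(215,215),side=(333,345)),
'ORG':dict(side=(316,305),scene=(252,221)),
'GREEN':dict(scene=(428,250),side=(266,184)),
'RING':dict(scene=(346,239),side=(288,229),wrist=(169,122)),
'biggreen':dict(scene=(351,174),side=(228,218))}
zt=dict(oblock=.04,grey=.04,cup=.058)
for k,v in P.items():
    rs=[ray(n,uv,o) for n,uv in v.items()]; X,e=tri(rs)
    z=zt.get(k,.06 if k.islower() else .003)
    print(k,X.round(4),'res',round(e,4),[at_z(r,z)[:2].round(4).tolist() for r in rs])
E
python3 t.py
```

```text
red [ 0.6412 -0.2924  0.0606] res 0.0005 [[0.6405, -0.2923], [0.642, -0.2924]]
oblock [ 0.6352 -0.1047  0.0412] res 0.0058 [[0.6282, -0.1037], [0.6364, -0.1085], [0.6387, -0.1039]]
grey [ 0.6851 -0.1879  0.0383] res 0.002 [[0.6845, -0.186], [0.6851, -0.1908]]
yellow [0.6809 0.0016 0.0566] res 0.0027 [[0.6804, 0.0024], [0.68, -0.0048], [0.68, 0.0036]]
green [0.6205 0.1044 0.0596] res 0.0017 [[0.6188, 0.1046], [0.6206, 0.1017], [0.621, 0.1054]]
cup [0.6895 0.1928 0.0588] res 0.0021 [[0.6873, 0.1943], [0.6909, 0.1914]]
blue [0.6264 0.3036 0.058 ] res 0.002 [[0.6256, 0.3045], [0.6258, 0.2973]]
RED [ 0.4767 -0.0547  0.002 ] res 0.001 [[0.4771, -0.0562], [0.4761, -0.0539]]
BLUE [ 0.4694 -0.2348  0.0031] res 0.0004 [[0.469, -0.2347], [0.4697, -0.2351]]
ORG [ 0.4756 -0.1466  0.0031] res 0.0001 [[0.4757, -0.1466], [0.4754, -0.1465]]
GREEN [0.5057 0.2512 0.0024] res 0.0005 [[0.5056, 0.2513], [0.5056, 0.2496]]
RING [0.4981 0.0707 0.0028] res 0.0014 [[0.4987, 0.0707], [0.4989, 0.0698], [0.4968, 0.0713]]
biggreen [0.3759 0.065  0.077 ] res 0.0036 [[0.3559, 0.0665], [0.3807, 0.0824]]
```

>>> {"op": "apply_moves", "data": {
  "commands": [
    [[0.4,-3.5,0,3,1],[0.4,-3.5,0,4,1],[0.35,-3.5,0,3,1],[0,0,0,0,1],[0,0,0,0,1]]
  ],
  "force": 20
}}

```text
time: 0.57
eef_pos: [0.6354, -0.107, 0.2205]
tool_rot: [0.704, -0.704, -0.064, 0.067]
wrist_force: [0.3, -0.3, -0.2]
grip_width: 0.0877
```

```bash
python3 - <<'E'
from h import *
o=get_obs(); print(o['eef_pos'],R.from_quat(np.roll(o['tool_rot'],-1)).as_matrix()[:2,0]); save("wrist","pics/w1.png")
E
```

```text
[ 0.63544725 -0.10703787  0.22051693] [0.98269597 0.18518858]
```

View pics/w1.png

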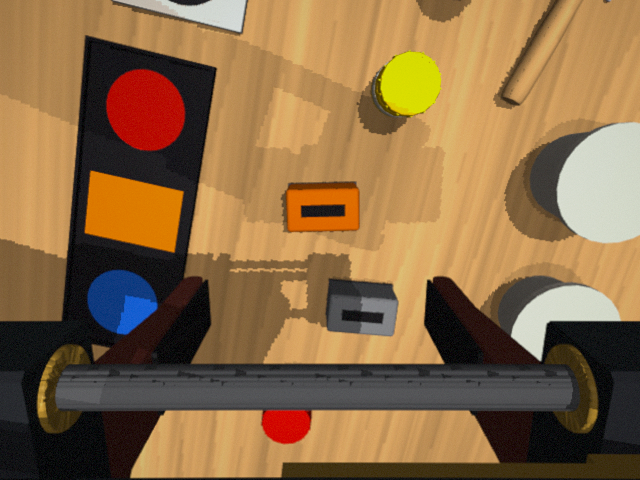

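```bash
python3 - <<'E'
from h import *
o=get_obs()
for k,uv,z in [('blk',(323,210),.04),('RED',(146,110),.003),('ORG',(135,212),.003),('BLUE',(124,303),.003),('yel',(410,83),.06),('redjar',(287,425),.06)]:
    print(k,at_z(ray("wrist",uv,o),z).round(4))
E
```

```text
blk [ 0.6385 -0.1039  0.04  ]
RED [ 0.4763 -0.0543  0.003 ]
ORG [ 0.4739 -0.1445  0.003 ]
BLUE [ 0.4704 -0.2353  0.003 ]
yel [0.6808 0.0013 0.06  ]
redjar [ 0.6427 -0.2952  0.06  ]
```

>>> {"op": "apply_moves", "data": {
  "commands": [
    [[0.3,0.3,-4,0,1],[0,0,-4,0,1],[0,0,-4,0,1],[0,0,-4,0,1],[0,0,-3,0,1],[0,0,-2.1,0,1],[0,0,0,0,1]]
  ]
}}

```text
time: 1.2
eef_pos: [0.6396, -0.0961, 0.0057]
tool_rot: [-0.704, 0.704, 0.068, -0.064]
wrist_force: [-1.3, 0.5, 0.1]
grip_width: 0.0877
```

>>> {"op": "apply_moves", "data": {
  "commands": [
    [[-0.1,-0.8,0.4,0,1],[0,0,0,0,1],[0,0,0,0,0],[0,0,0,0,0],[0,0,0,0,0],[0,0,0,0,0],[0,0,0,0,0]]
  ]
}}

```text
time: 1.78
eef_pos: [0.6425, -0.1029, 0.0175]
tool_rot: [-0.703, 0.705, 0.071, -0.062]
wrist_force: [-0.4, 0.6, -0.7]
grip_width: 0.0603
```

>>> {"op": "apply_moves", "data": {
  "commands": [
    [[0,0,0,0,0.9],[0,0,0,0,0.9],[0,0,-0.5,0,0.9],[0,0,0,0,0.9],[0,0,0,0,0.9]]
  ]
}}

```text
time: 2.2
eef_pos: [0.6436, -0.1033, 0.0135]
tool_rot: [-0.703, 0.705, 0.072, -0.06]
wrist_force: [-0.2, -0.4, 0.6]
grip_width: 0.0834
```

>>> {"op": "apply_moves", "data": {
  "commands": [
    [[-0.3,0,-0.5,0,0.9],[0,0,0,0,0.9],[0,0,0,0,0],[0,0,0,0,0],[0,0,0,0,0],[0,0,0,0,0],[0,0,0,0,0]]
  ]
}}

```text
time: 2.78
eef_pos: [0.6396, -0.1031, 0.0069]
tool_rot: [-0.703, 0.705, 0.072, -0.061]
wrist_force: [-0.2, -0.2, -0.3]
grip_width: 0.06
```

>>> {"op": "apply_moves", "data": {
  "commands": [
    [[0,0,3,0,0],[0,0,3,0,0],[-2,-0.5,2,-2,0],[-3,-0.8,0,-3,0],[-3,-0.8,0,-3,0],[-3,-0.7,0,-3,0],[-3,-0.7,0,-2,0],[-1.5,-0.5,0,0,0],[0,0,0,0,0],[0,0,0,0,0]]
  ]
}}

```text
time: 3.62
eef_pos: [0.4779, -0.1431, 0.09]
tool_rot: [-0.705, 0.709, -0.012, 0.023]
wrist_force: [-0.1, -0.6, -0.3]
grip_width: 0.06
```

```bash
cat > p.py <<'E'
from h import *
import sys
o=get_obs(); M=R.from_quat(np.roll(o['tool_rot'],-1)).as_matrix()
print(o['time'],o['eef_pos'].round(4),'yaw',np.degrees(np.arctan2(M[1,0],M[0,0])).round(1),o['grip_width'].round(4))
if len(sys.argv)>2:
    t=np.array([float(a) for a in sys.argv[1:3]]); print('d cm',((t-o['eef_pos'][:2])*100).round(2))
E
python3 p.py .4735 -.145
```

```text
Traceback (most recent call last):
  File "p.py", line 4, in <module>
    print(o['time'],o['eef_pos'].round(4),'yaw',np.degrees(np.arctan2(M[1,0],M[0,0])).round(1),o['grip_width'].round(4))
                                                                                               ^^^^^^^^^^^^^^^^^^^^^
AttributeError: 'float' object has no attribute 'round'
```

>>> {"op": "apply_moves", "data": {
  "commands": [
    [[-0.4,-0.2,-2.5,0,0],[0,0,-2.5,0,0],[0,0,-1.5,0,0],[0,0,-0.6,0,0],[0,0,0,0,0],[0,0,0,0,0]]
  ]
}}

```text
time: 4.12
eef_pos: [0.4828, -0.1459, 0.0184]
tool_rot: [-0.704, 0.71, -0.007, 0.026]
wrist_force: [-0.1, 0.2, -0.9]
grip_width: 0.0601
```

>>> {"op": "apply_moves", "data": {
  "commands": [
    [[-0.9,0.1,-0.4,0,0],[0,0,0,0,0],[0,0,0,0,0]]
  ]
}}

```text
time: 4.37
eef_pos: [0.4753, -0.1449, 0.0157]
tool_rot: [-0.704, 0.71, -0.006, 0.027]
wrist_force: [0.1, 0.3, -0.6]
grip_width: 0.0599
```

>>> {"op": "apply_moves", "data": {
  "commands": [
    [[-0.2,0,-0.4,0,0],[0,0,0,0,0],[0,0,-0.2,0,0],[0,0,0,0,0]]
  ]
}}

```text
time: 4.7
eef_pos: [0.4739, -0.1452, 0.0109]
tool_rot: [-0.704, 0.71, -0.005, 0.028]
wrist_force: [0.0, 0.2, -1.6]
grip_width: 0.0598
```

>>> {"op": "apply_moves", "data": {
  "commands": [
    [[0,0,-0.1,0,0],[0,0,0,0,0.6],[0,0,0,0,0.6],[0,0,0,0,0.6],[0,0,2,0,0.6],[0,0,4,0,0.8],[0,0,4,0,1],[3,-3,2,0,1],[4,-3.5,0,0,1],[4,-3.5,0,0,1],[4,-3.5,0,0,1],[1,-1.4,0,0,1]]
  ]
}}

```text
time: 5.7
eef_pos: [0.6064, -0.2715, 0.1343]
tool_rot: [-0.704, 0.71, -0.005, 0.025]
wrist_force: [0.2, -0.2, 0.5]
grip_width: 0.0882
```

>>> {"op": "apply_moves", "data": {
  "commands": [
    [[0,0,0,0,1],[0,0,0,0,1]]
  ]
}}

```text
time: 5.87
eef_pos: [0.6089, -0.2749, 0.1342]
tool_rot: [-0.703, 0.711, -0.005, 0.027]
wrist_force: [-0.9, -0.1, 0.1]
grip_width: 0.0877
```

```bash
sed -i "s/o\['grip_width'\].round(4)/round(o['grip_width'],4)/" p.py; python3 p.py .642 -.294; python3 -c "
from h import *
save('wrist','pics/w2.png')"
```

```text
5.8667 [ 0.6089 -0.2749  0.1342] yaw -2.5 0.0877
d cm [ 3.31 -1.91]
```

View pics/w2.png

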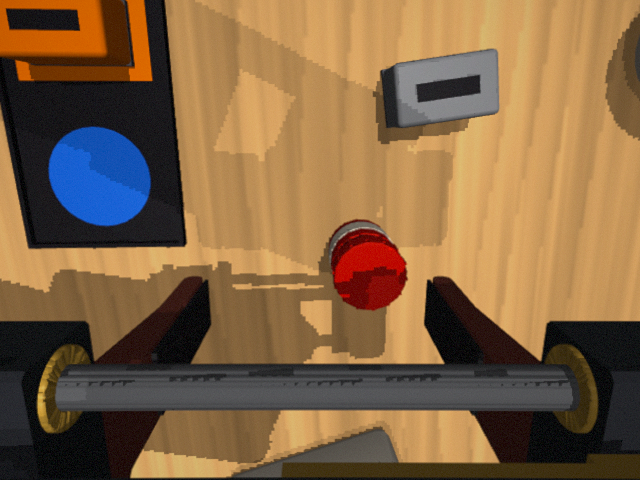

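The orange block stands upright on its rectangle, with its top at about (65,25). The red lid centre is at (369,275), between the fingers, and the grey block is undisturbed.

```bash
python3 - <<'E'
from h import *
o=get_obs(); X=at_z(ray("wrist",(369,275),o),.06); print(X,(X-o['eef_pos'])*100)
E
```

```text
[ 0.63996974 -0.29225924  0.06      ] [ 3.14951828 -1.77272512 -7.41043913]
```

>>> {"op": "apply_moves", "data": {
  "commands": [
    [[3.2,-1.7,0,0,1],[0,0,-1,0,1],[0,0,-3.5,0,1],[0,0,-3,0,1],[0,0,-2,0,1],[0,0,-1,0,1],[0,0,0,0,1],[0,0,0,0,1]]
  ]
}}

```text
time: 6.58
eef_pos: [0.6332, -0.2825, 0.0247]
tool_rot: [-0.705, 0.709, -0.006, 0.022]
wrist_force: [-0.0, 0.1, -0.5]
grip_width: 0.0876
```

>>> {"op": "apply_moves", "data": {
  "commands": [
    [[0.7,-0.9,-0.6,0,1],[0,0,0,0,1],[0.1,-0.2,-0.2,0,1],[0,0,0,0,1]]
  ]
}}

```text
time: 6.92
eef_pos: [0.6441, -0.295, 0.0207]
tool_rot: [-0.704, 0.71, -0.004, 0.024]
wrist_force: [-0.3, 0.5, -0.4]
grip_width: 0.0879
```

>>> {"op": "apply_moves", "data": {
  "commands": [
    [[-0.2,0.2,-0.6,0,1],[0,0,0,0,1],[0,0,0,0,-0.3],[0,0,0,0,-0.3],[0,0,0,0,-0.3],[0,0,0,0,-0.3],[0,0,0,0,-0.3],[0,0,0,0,-0.3]]
  ]
}}

```text
time: 7.58
eef_pos: [0.643, -0.2936, 0.0163]
tool_rot: [-0.703, 0.71, -0.003, 0.025]
wrist_force: [-0.2, -0.0, 1.0]
grip_width: 0.0511
```

>>> {"op": "apply_moves", "data": {
  "commands": [
    [[0,0,0,0,-0.3],[0,0,0,0,-0.3],[0,0,0,0,-0.3],[0,0,0,0,-0.3]]
  ]
}}

```text
time: 7.92
eef_pos: [0.6428, -0.2936, 0.0165]
tool_rot: [-0.703, 0.71, -0.003, 0.025]
wrist_force: [-0.5, -0.7, -0.1]
grip_width: 0.0444
```

>>> {"op": "apply_moves", "data": {
  "commands": [
    [[0,0,3,0,-0.3],[0,0,3,0,-0.3],[-1,1,3,0,-0.3],[-2.5,3.5,0,0,-0.3],[-2.5,3.5,0,0,-0.3],[-2.5,3.5,0,0,-0.3],[-2.5,3.5,0,0,-0.3],[-2.5,3.5,0,0,-0.3],[-2,3,0,0,-0.3],[-1,1.5,0,0,-0.3],[0,0,0,0,-0.3],[0,0,0,0,-0.3]]
  ]
}}

```text
time: 8.92
eef_pos: [0.4722, -0.062, 0.1089]
tool_rot: [-0.703, 0.711, -0.002, 0.028]
wrist_force: [1.3, -0.8, 0.1]
grip_width: 0.0432
```

>>> {"op": "apply_moves", "data": {
  "commands": [
    [[0.3,0.7,-1,0,-0.3],[0,0,-2.5,0,-0.3],[0,0,-2.5,0,-0.3],[0,0,-1.5,0,-0.3],[0,0,-0.5,0,-0.3],[0,0,0,0,-0.3],[0,0,0,0,-0.3]]
  ]
}}

```text
time: 9.5
eef_pos: [0.4855, -0.0587, 0.0241]
tool_rot: [-0.702, 0.711, -0.0, 0.034]
wrist_force: [-0.4, -0.2, -0.6]
grip_width: 0.0438
```

>>> {"op": "apply_moves", "data": {
  "commands": [
    [[-0.9,0.4,0,0,-0.3],[0,0,0,0,-0.3],[0,0,-0.2,0,-0.3],[0,0,0,0,-0.3],[0,0,0,0,-0.3]]
  ]
}}

```text
time: 9.92
eef_pos: [0.478, -0.0552, 0.0244]
tool_rot: [-0.702, 0.711, 0.001, 0.036]
wrist_force: [0.1, 0.6, 0.3]
grip_width: 0.0435
```

>>> {"op": "apply_moves", "data": {
  "commands": [
    [[-0.2,0.1,-0.4,0,-0.3],[0,0,0,0,-0.3],[0,0,-0.3,0,-0.3],[0,0,0,0,-0.3]]
  ]
}}

```text
time: 10.25
eef_pos: [0.478, -0.0543, 0.0196]
tool_rot: [-0.702, 0.711, 0.003, 0.037]
wrist_force: [-0.0, 0.7, -1.2]
grip_width: 0.0439
```

>>> {"op": "apply_moves", "data": {
  "commands": [
    [[0,0,0,0,0.4],[0,0,0,0,0.4],[0,0,0,0,0.4],[0,0,0,0,0.4],[0,0,2,0,0.4],[0,0,4,0,0.6],[0,0,4,0,1],[2,2,2,1,1],[4,4,0,1,1],[4,4,0,1,1],[3,4,0,1,1],[1,2,0,0,1]]
  ]
}}

```text
time: 11.25
eef_pos: [0.5921, 0.0815, 0.1435]
tool_rot: [-0.703, 0.711, 0.025, 0.013]
wrist_force: [-0.4, -1.0, -0.1]
grip_width: 0.0881
```

>>> {"op": "apply_moves", "data": {
  "commands": [
    [[0,0,0,0,1],[0,0,0,0,1],[0,0,0,0,1]]
  ]
}}

```text
time: 11.5
eef_pos: [0.5939, 0.0857, 0.1429]
tool_rot: [-0.703, 0.71, 0.027, 0.012]
wrist_force: [0.0, -0.2, -1.4]
grip_width: 0.0877
```

```bash
cat > seg.py <<'E'
from h import *
import sys
# seg.py cam fname hue_lo hue_hi : saturated blobs of a hue -> centroid (all, with area)
n,f,a,b=sys.argv[1],sys.argv[2],int(sys.argv[3]),int(sys.argv[4]); z=float(sys.argv[5])
o=get_obs(); im=save(n,f); h=cv2.cvtColor(im,cv2.COLOR_RGB2HSV)
m=cv2.inRange(h,(a,120,60),(b,255,255)); m=cv2.morphologyEx(m,cv2.MORPH_OPEN,np.ones((3,3)))
k,_,s,c=cv2.connectedComponentsWithStats(m)
for i in range(1,k):
    if s[i,4]>300: 
        X=at_z(ray(n,c[i],o),z); print(s[i],c[i].round(1),X.round(4),'d cm',((X-o['eef_pos'])*100).round(2))
E
python3 p.py .6205 .1045; python3 seg.py wrist pics/w3.png 50 85 .06
```

```text
11.5 [0.5939 0.0857 0.1429] yaw 1.3 0.0877
d cm [2.66 1.88]
[131   0  73  17 882] [167.2   6.4] [0.5196 0.2104 0.06  ] d cm [-7.43 12.47 -8.29]
[ 319  170   73   77 4229] [355.  209.3] [0.6196 0.1073 0.06  ] d cm [ 2.57  2.16 -8.29]
```

>>> {"op": "apply_moves", "data": {
  "commands": [
    [[2.6,2,0,0,1],[0,0,-1,0,1],[0,0,-3.5,0,1],[0,0,-3.5,0,1],[0,0,-2.5,0,1],[0,0,-0.5,0,1],[0,0,0,0,1],[0,0,0,0,1]]
  ]
}}

```text
time: 12.22
eef_pos: [0.6151, 0.0954, 0.0299]
tool_rot: [-0.703, 0.711, 0.022, 0.014]
wrist_force: [0.1, -0.0, 0.8]
grip_width: 0.0881
```

>>> {"op": "apply_moves", "data": {
  "commands": [
    [[0.5,0.9,-0.8,0,1],[0,0,0,0,1],[0,0,-0.3,0,1],[0,0,0,0,1]]
  ]
}}

```text
time: 12.55
eef_pos: [0.6234, 0.1048, 0.023]
tool_rot: [-0.703, 0.711, 0.024, 0.017]
wrist_force: [-0.4, -0.5, 0.6]
grip_width: 0.0877
```

>>> {"op": "apply_moves", "data": {
  "commands": [
    [[-0.2,0.1,-0.9,0,1],[0,0,0,0,-0.3],[0,0,0,0,-0.3],[0,0,0,0,-0.3],[0,0,0,0,-0.3],[0,0,0,0,-0.3],[0,0,0,0,-0.3],[0,0,0,0,-0.3],[0,0,0,0,-0.3],[0,0,0,0,-0.3],[0,0,0,0,-0.3]]
  ]
}}

```text
time: 13.47
eef_pos: [0.6218, 0.1065, 0.0154]
tool_rot: [-0.703, 0.71, 0.025, 0.018]
wrist_force: [-1.0, 0.6, 4.1]
grip_width: 0.0447
```

>>> {"op": "apply_moves", "data": {
  "commands": [
    [[0,0,3,0,-0.3],[0,0,3,0,-0.3],[-1,1,3,0,-0.3],[-2.5,3,0,0,-0.3],[-2.5,3,0,0,-0.3],[-2.5,3,0,0,-0.3],[-2,2.8,0,0,-0.3],[-0.8,1.5,0,0,-0.3],[0,0,0,0,-0.3],[0,0,0,0,-0.3],[0,0,0,0,-0.3]]
  ]
}}

```text
time: 14.38
eef_pos: [0.5049, 0.2529, 0.1081]
tool_rot: [-0.704, 0.71, 0.025, 0.02]
wrist_force: [0.4, 1.2, -0.8]
grip_width: 0.0439
```

>>> {"op": "apply_moves", "data": {
  "commands": [
    [[-0.2,-0.1,-1,0,-0.3],[-0.2,0,-2.5,0,-0.3],[-0.2,0,-2.5,0,-0.3],[-0.2,0,-1.5,0,-0.3],[0,0,-0.5,0,-0.3],[0,0,0,0,-0.3],[0,0,0,0,-0.3]]
  ]
}}

```text
time: 14.97
eef_pos: [0.5012, 0.245, 0.0227]
tool_rot: [-0.704, 0.71, 0.022, 0.024]
wrist_force: [0.3, -0.0, -1.2]
grip_width: 0.0434
```

>>> {"op": "apply_moves", "data": {
  "commands": [
    [[0.4,0.6,0,0,-0.3],[0,0,0,0,-0.3],[0,0,-0.3,0,-0.3],[0,0,0,0,-0.3]]
  ]
}}

```text
time: 15.3
eef_pos: [0.5085, 0.2517, 0.022]
tool_rot: [-0.704, 0.709, 0.023, 0.026]
wrist_force: [-0.5, 0.3, -0.6]
grip_width: 0.044
```

>>> {"op": "apply_moves", "data": {
  "commands": [
    [[-0.3,-0.1,-0.3,0,-0.3],[0,0,0,0,-0.3],[0,0,-0.2,0,-0.3],[0,0,0,0,-0.3]]
  ]
}}

```text
time: 15.63
eef_pos: [0.508, 0.2523, 0.0203]
tool_rot: [-0.705, 0.708, 0.026, 0.029]
wrist_force: [-0.3, -0.5, -0.9]
grip_width: 0.044
```

>>> {"op": "apply_moves", "data": {
  "commands": [
    [[-0.2,-0.1,-0.2,0,-0.3],[0,0,0,0,-0.3],[0,0,0,0,0.4],[0,0,0,0,0.4],[0,0,0,0,0.4],[0,0,0,0,0.4],[0,0,2,0,0.4],[0,0,4,0,0.6],[0,0,4,0,1],[2,1,2,0,1],[4,2,0,0,1],[4,2,0,0,1]]
  ]
}}

```text
time: 16.63
eef_pos: [0.5961, 0.297, 0.1421]
tool_rot: [-0.704, 0.71, 0.022, 0.024]
wrist_force: [0.6, 1.2, 0.0]
grip_width: 0.0871
```

>>> {"op": "apply_moves", "data": {
  "commands": [
    [[0.5,0,0,0,1],[0,0,0,0,1],[0,0,0,0,1]]
  ]
}}

```text
time: 16.88
eef_pos: [0.6081, 0.3005, 0.1432]
tool_rot: [-0.705, 0.708, 0.025, 0.027]
wrist_force: [0.4, 0.1, -0.6]
grip_width: 0.0881
```

```bash
python3 p.py .6262 .303; python3 seg.py wrist pics/w4.png 100 125 .06; python3 seg.py wrist pics/w4.png 50 85 .063
```

```text
16.8833 [0.6081 0.3005 0.1432] yaw -0.2 0.0881
d cm [1.81 0.25]
[ 305  187   73   77 4363] [340.5 225.3] [0.6276 0.3123 0.06  ] d cm [ 1.95  1.18 -8.32]
[ 118  251   85   47 1246] [151.2 267. ] [0.5164 0.2901 0.063 ] d cm [-9.09 -1.   -7.99]
[126 295  35  21 322] [141.6 301.8] [0.5088 0.2687 0.063 ] d cm [-9.86 -3.15 -7.99]
```

View pics/w4.png

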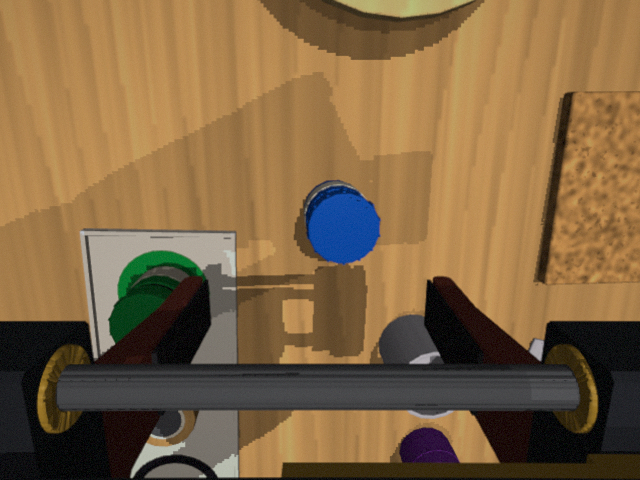

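>>> {"op": "apply_moves", "data": {
  "commands": [
    [[2,0.8,0,0,1],[0,0,-1,0,1],[0,0,-3.5,0,1],[0,0,-3.5,0,1],[0,0,-2.5,0,1],[0,0,-0.5,0,1],[0,0,0,0,1],[0,0,0,0,1]]
  ]
}}

```text
time: 17.65
eef_pos: [0.6155, 0.303, 0.0265]
tool_rot: [-0.703, 0.71, 0.021, 0.023]
wrist_force: [0.2, -0.6, -0.1]
grip_width: 0.088
```

Take a close reading here before gripping.

>>> {"op": "apply_moves", "data": {
  "commands": [
    [[1,0.4,-0.4,0,1],[0,0,0,0,1],[0,0,-0.3,0,1],[0,0,0,0,1]]
  ]
}}

```text
time: 17.98
eef_pos: [0.6287, 0.3085, 0.0241]
tool_rot: [-0.704, 0.709, 0.023, 0.025]
wrist_force: [-0.4, -0.3, -0.1]
grip_width: 0.0877
```

```bash
python3 seg.py wrist pics/w5.png 100 125 .06; python3 -c "
import cv2
cv2.imwrite('pics/w5c.png',cv2.resize(cv2.imread('pics/w5.png'),(480,360)))"
```

```text
[  259   253   133   111 11832] [323.6 315.2] [0.6278 0.32   0.06  ] d cm [-0.09  1.15  3.59]
```

View pics/w5c.png

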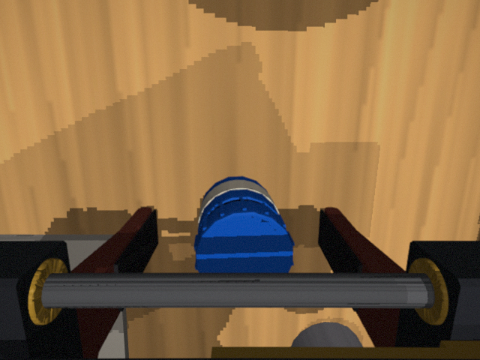

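```bash
python3 - <<'E'
from h import *
o=get_obs()
for v in (275,280,285,290): print(v,at_z(ray("wrist",(324,v),o),.06)[1]-.022-o['eef_pos'][1])
E
```

```text
275 0.002968842201530819
280 0.0013008393095102488
285 -0.0003781315646629868
290 -0.0020681634429401963
```

>>> {"op": "apply_moves", "data": {
  "commands": [
    [[-0.1,0,-1,0,1],[0,0,0,0,-0.3],[0,0,0,0,-0.3],[0,0,0,0,-0.3],[0,0,0,0,-0.3],[0,0,0,0,-0.3],[0,0,0,0,-0.3],[0,0,0,0,-0.3],[0,0,0,0,-0.3],[0,0,0,0,-0.3],[0,0,0,0,-0.3]]
  ]
}}

```text
time: 18.95
eef_pos: [0.6286, 0.309, 0.0151]
tool_rot: [-0.704, 0.709, 0.024, 0.026]
wrist_force: [-0.1, 0.7, -0.6]
grip_width: 0.0434
```

>>> {"op": "apply_moves", "data": {
  "commands": [
    [[0,0,3,0,-0.3],[0,0,3,0,-0.3],[0,-1,3,0,-0.3],[-0.8,-2.5,2,0,-0.3],[-1,-3.6,0,0,-0.3],[-1,-3.6,0,0,-0.3],[-1,-3.6,0,0,-0.3],[-1,-3.6,0,0,-0.3],[-1,-3.6,0,0,-0.3],[-1,-3.6,0,0,-0.3],[-1,-3.6,0,0,-0.3],[-1,-3.6,0,0,-0.3]]
  ]
}}

```text
time: 19.95
eef_pos: [0.5354, -0.0191, 0.1294]
tool_rot: [-0.705, 0.709, 0.03, 0.023]
wrist_force: [0.4, 0.5, -0.8]
grip_width: 0.0438
```

>>> {"op": "apply_moves", "data": {
  "commands": [
    [[-1,-3.6,0,0,-0.3],[-1,-3.6,0,0,-0.3],[-1,-3.6,0,0,-0.3],[-1,-3.6,0,0,-0.3],[-0.8,-3,0,0,-0.3],[-0.4,-1.5,0,0,-0.3],[0,0,0,0,-0.3],[0,0,0,0,-0.3]]
  ]
}}

```text
time: 20.62
eef_pos: [0.4765, -0.2232, 0.1306]
tool_rot: [-0.704, 0.709, 0.027, 0.026]
wrist_force: [-0.2, -0.4, -1.8]
grip_width: 0.0438
```

>>> {"op": "apply_moves", "data": {
  "commands": [
    [[-0.7,-1.2,-1,0,-0.3],[-0.2,0,-2.5,0,-0.3],[-0.2,0,-3,0,-0.3],[-0.2,0,-2.5,0,-0.3],[-0.1,0,-1,0,-0.3],[0,0,0,0,-0.3],[0,0,0,0,-0.3]]
  ]
}}

```text
time: 21.2
eef_pos: [0.4656, -0.2297, 0.0288]
tool_rot: [-0.704, 0.71, 0.031, 0.026]
wrist_force: [-0.5, 0.3, -1.2]
grip_width: 0.044
```

>>> {"op": "apply_moves", "data": {
  "commands": [
    [[0.3,-0.5,-0.4,0,-0.3],[0,0,0,0,-0.3],[0,0,-0.3,0,-0.3],[0,0,0,0,-0.3]]
  ]
}}

```text
time: 21.53
eef_pos: [0.4719, -0.2343, 0.0241]
tool_rot: [-0.703, 0.71, 0.034, 0.026]
wrist_force: [0.6, 0.8, -0.4]
grip_width: 0.0435
```

>>> {"op": "apply_moves", "data": {
  "commands": [
    [[-0.3,-0.1,-0.4,0,-0.3],[0,0,0,0,-0.3],[-0.1,0,-0.3,0,-0.3],[0,0,0,0,-0.3]]
  ]
}}

```text
time: 21.87
eef_pos: [0.4692, -0.2364, 0.0184]
tool_rot: [-0.702, 0.711, 0.035, 0.028]
wrist_force: [0.4, 0.5, -0.7]
grip_width: 0.0436
```

>>> {"op": "apply_moves", "data": {
  "commands": [
    [[0,0,0,0,0.4],[0,0,0,0,0.4],[0,0,0,0,0.4],[0,0,0,0,0.4],[0,0,2,0,0.4],[0,0,4,0,0.6],[0,0,4,0,1],[1,2,2,0,1],[1.8,3.6,0,0,1],[1.8,3.6,0,0,1],[1.8,3.6,0,0,1],[1.8,3.6,0,0,1]]
  ]
}}

```text
time: 22.87
eef_pos: [0.5497, -0.072, 0.1446]
tool_rot: [-0.702, 0.711, 0.03, 0.033]
wrist_force: [0.4, -1.3, -0.4]
grip_width: 0.0877
```

>>> {"op": "apply_moves", "data": {
  "commands": [
    [[1.8,3.6,0,0,1],[1.8,3.6,0,0,1],[1.8,3.6,0,0,1],[1.8,3.6,0,0,1],[1.8,3.6,0,0,1],[1.8,3.6,0,0,1],[1.8,2,0,0,1],[0.8,0.5,0,0,1],[0,0,0,0,1],[0,0,0,0,1]]
  ]
}}

```text
time: 23.7
eef_pos: [0.6876, 0.1893, 0.1439]
tool_rot: [-0.703, 0.71, 0.034, 0.03]
wrist_force: [-0.4, -0.1, 0.1]
grip_width: 0.088
```

```bash
python3 p.py .689 .193; python3 -c "
from h import *
save('wrist','pics/w6.png')"
```

```text
23.7 [0.6876 0.1893 0.1439] yaw 0.4 0.088
d cm [0.14 0.37]
```

View pics/w6.png

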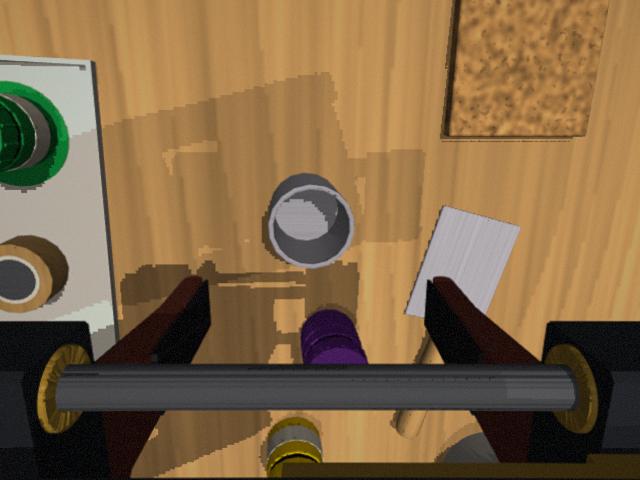

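```bash
python3 - <<'E'
from h import *
o=get_obs()
for k,uv,z in [('cup',(311,226),.058),('blade',(406,313),.003),('bladetop',(445,207),.003),('handle',(430,340),.02),('purple',(336,365),.06)]:
    X=at_z(ray("wrist",uv,o),z);print(k,X.round(4),((X-o['eef_pos'])*100).round(2))
E
```

```text
cup [0.6909 0.1994 0.058 ] [ 0.36  1.05 -8.59]
blade [0.7703 0.1137 0.003 ] [  8.3   -7.52 -14.09]
bladetop [0.7945 0.1983 0.003 ] [ 10.72   0.95 -14.09]
handle [0.7849 0.0988 0.02  ] [  9.76  -9.   -12.39]
purple [0.7072 0.1063 0.06  ] [ 1.99 -8.26 -8.39]
```

>>> {"op": "apply_moves", "data": {
  "commands": [
    [[0.3,0.9,0,0,1],[0,0,-1,0,1],[0,0,-3.5,0,1],[0,0,-3.5,0,1],[0,0,-2.5,0,1],[0,0,-0.8,0,1],[0,0,0,0,1],[0,0,0,0,1]]
  ]
}}

```text
time: 24.42
eef_pos: [0.6879, 0.1921, 0.0272]
tool_rot: [-0.702, 0.71, 0.032, 0.033]
wrist_force: [0.1, 0.5, 1.0]
grip_width: 0.0876
```

```bash
python3 p.py .6905 .198; python3 -c "
from h import *
cv2.imwrite('pics/w7.png',save('wrist','pics/x.png')[::1,:,::-1][200:400,150:500])"
```

```text
24.4167 [0.6879 0.1921 0.0272] yaw -0.1 0.0876
d cm [0.26 0.59]
```

View pics/w7.png

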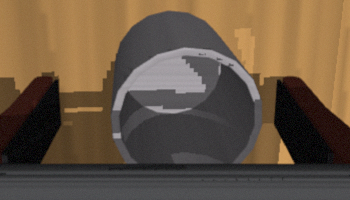

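```bash
python3 - <<'E'
from h import *
o=get_obs()
X=at_z(ray("wrist",(337,247),o),.058);print((X-[0,.026,0]).round(4)); print(at_z(ray("wrist",(337,310),o),.058).round(4))
E
```

```text
[0.6912 0.1988 0.058 ]
[0.6914 0.2028 0.058 ]
```

Cup is at (0.691, 0.199).

>>> {"op": "apply_moves", "data": {
  "commands": [
    [[0.2,0.6,-0.6,0,1],[0,0,0,0,1],[0,0,-0.3,0,1],[0,0,0,0,1]]
  ]
}}

```text
time: 24.8
eef_pos: [0.6938, 0.1995, 0.0235]
tool_rot: [-0.703, 0.709, 0.035, 0.036]
wrist_force: [-0.7, -0.5, 1.2]
grip_width: 0.0875
```

>>> {"op": "apply_moves", "data": {
  "commands": [
    [[-0.3,0,-0.9,0,1],[0,0,0,0,-0.2],[0,0,0,0,-0.2],[0,0,0,0,-0.2],[0,0,0,0,-0.2],[0,0,0,0,-0.2],[0,0,0,0,-0.2],[0,0,0,0,-0.2],[0,0,0,0,-0.2],[0,0,0,0,-0.2]]
  ]
}}

```text
time: 25.63
eef_pos: [0.6915, 0.2001, 0.0155]
tool_rot: [-0.703, 0.709, 0.036, 0.037]
wrist_force: [-0.2, 0.4, 0.1]
grip_width: 0.0555
```

>>> {"op": "apply_moves", "data": {
  "commands": [
    [[0,0,0,0,-0.2],[0,0,0,0,-0.2],[0,0,3,0,-0.2],[0,0,3,0,-0.2],[-1,-0.7,3,0,-0.2],[-3.2,-2.2,1,0,-0.2],[-3.2,-2.2,0,0,-0.2],[-3.2,-2.2,0,0,-0.2],[-3.2,-2.2,0,0,-0.2],[-3.2,-2.2,0,0,-0.2],[-2,-1.2,0,0,-0.2],[-0.5,-0.3,0,0,-0.2]]
  ]
}}

```text
time: 26.63
eef_pos: [0.4874, 0.0649, 0.1178]
tool_rot: [-0.703, 0.709, 0.037, 0.036]
wrist_force: [0.1, 0.2, -1.8]
grip_width: 0.0532
```

>>> {"op": "apply_moves", "data": {
  "commands": [
    [[0,0,0,0,-0.2],[0,0,0,0,-0.2]]
  ]
}}

```text
time: 26.8
eef_pos: [0.4868, 0.0642, 0.1183]
tool_rot: [-0.703, 0.709, 0.037, 0.037]
wrist_force: [0.5, 0.2, -0.8]
grip_width: 0.0528
```

>>> {"op": "apply_moves", "data": {
  "commands": [
    [[1.1,0.7,-0.5,0,-0.2],[-0.1,0,-2.5,0,-0.2],[-0.2,0,-2.5,0,-0.2],[-0.2,0,-2,0,-0.2],[-0.1,0,-0.8,0,-0.2],[0,0,0,0,-0.2],[0,0,0,0,-0.2]]
  ]
}}

```text
time: 27.38
eef_pos: [0.5101, 0.0791, 0.0322]
tool_rot: [-0.704, 0.707, 0.044, 0.042]
wrist_force: [-0.5, -0.3, -1.0]
grip_width: 0.0527
```

>>> {"op": "apply_moves", "data": {
  "commands": [
    [[-1.1,-0.8,-0.3,0,-0.2],[0,0,0,0,-0.2],[-0.1,0,-0.3,0,-0.2],[0,0,0,0,-0.2]]
  ]
}}

```text
time: 27.72
eef_pos: [0.5001, 0.0713, 0.0279]
tool_rot: [-0.704, 0.707, 0.046, 0.043]
wrist_force: [-0.9, -0.4, -0.5]
grip_width: 0.0529
```

>>> {"op": "apply_moves", "data": {
  "commands": [
    [[-0.2,0,-0.6,0,-0.2],[0,0,0,0,-0.2],[-0.1,0,-0.3,0,-0.2],[0,0,0,0,-0.2]]
  ]
}}

```text
time: 28.05
eef_pos: [0.5012, 0.0715, 0.0221]
tool_rot: [-0.705, 0.706, 0.049, 0.047]
wrist_force: [-0.6, -0.4, -1.3]
grip_width: 0.0534
```

```bash
python3 - <<'E'
from h import *
o=get_obs(); M=R.from_quat(np.roll(o['tool_rot'],-1)).as_matrix(); print(o['wrist_force'],M.round(3),o['eef_pos']-.019*M[:,1])
E
```

```text
[-0.63882225 -0.41541247 -1.27942884] [[ 0.991  0.136 -0.002]
 [ 0.003 -0.003  1.   ]
 [ 0.136 -0.991 -0.003]] [0.49865972 0.07159432 0.04093997]
```

>>> {"op": "apply_moves", "data": {
  "commands": [
    [[-0.2,0,-0.3,0,-0.2],[0,0,0,0,-0.2],[0,0,0,0,-0.2]]
  ]
}}

```text
time: 28.3
eef_pos: [0.5029, 0.0719, 0.0219]
tool_rot: [-0.705, 0.706, 0.052, 0.05]
wrist_force: [0.4, -0.2, -1.3]
grip_width: 0.0538
```

>>> {"op": "apply_moves", "data": {
  "commands": [
    [[-0.4,0,-0.4,0,-0.2],[-0.1,0,-0.1,0,-0.2]]
  ]
}}

```text
time: 28.47
eef_pos: [0.5033, 0.0725, 0.0199]
tool_rot: [-0.705, 0.705, 0.056, 0.054]
wrist_force: [-6.6, -1.1, 11.7]
grip_width: 0.0538
```

>>> {"op": "apply_moves", "data": {
  "commands": [
    [[0,0,0.6,0,-0.2],[-0.9,0,0.3,0,-0.2],[-0.2,0,0,0,-0.2],[0,0,0,0,-0.2]]
  ]
}}

```text
time: 28.8
eef_pos: [0.49, 0.0723, 0.0288]
tool_rot: [-0.705, 0.705, 0.056, 0.054]
wrist_force: [0.7, 0.5, -1.6]
grip_width: 0.0541
```

```bash
python3 - <<'E'
from h import *
o=get_obs(); print(o['joint_positions'].round(3))
im=save('side','pics/s1f.png'); cv2.imwrite('pics/s1.png',cv2.resize(im[120:400,200:440,::-1],None,fx=2.1,fy=2.1))
E
```

```text
[ 0.136  0.531  2.115 -0.063  0.343  0.192]
```

View pics/s1.png

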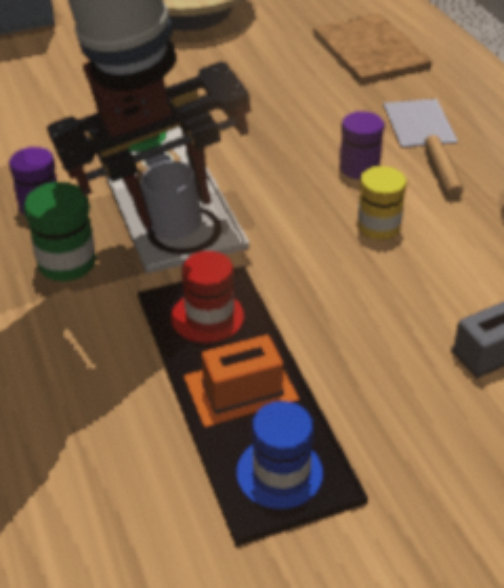

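>>> {"op": "apply_moves", "data": {
  "commands": [
    [[0,0,-0.5,0,-0.2],[0,0,-0.4,0,-0.2],[0,0,-0.2,0,-0.2]]
  ]
}}

```text
time: 29.1
eef_pos: [0.4912, 0.0725, 0.0182]
tool_rot: [-0.705, 0.705, 0.057, 0.055]
wrist_force: [-3.3, -2.0, 31.6]
grip_width: 0.0552
```

>>> {"op": "apply_moves", "data": {
  "commands": [
    [[0.3,0,0.2,0,-0.2],[0,0,0,0,-0.2]]
  ]
}}

```text
time: 29.27
eef_pos: [0.4946, 0.0725, 0.0196]
tool_rot: [-0.705, 0.705, 0.057, 0.055]
wrist_force: [-0.4, -0.9, -0.4]
grip_width: 0.0545
```

>>> {"op": "apply_moves", "data": {
  "commands": [
    [[0,0,0,0,0.3],[0,0,0,0,0.5],[0,0,0,0,0.7],[0,0,0,0,0.7],[0,0,0,0,0.7]]
  ]
}}

```text
time: 29.68
eef_pos: [0.494, 0.0724, 0.0179]
tool_rot: [-0.705, 0.705, 0.056, 0.055]
wrist_force: [0.9, 0.6, 1.1]
grip_width: 0.0745
```

>>> {"op": "apply_moves", "data": {
  "commands": [
    [[0,0,1.5,0,0.7],[-0.2,0,3,0,0.7],[-0.3,0,3,0,0.7],[0,0,4,0,1],[1.5,0,4,0,1],[3,0,4,0,1],[4,0,3,0,1],[4,0,0,0,1],[4,0,0,0,1],[0,0,0,0,1],[0,0,0,0,1]]
  ]
}}

```text
time: 30.6
eef_pos: [0.6409, 0.0715, 0.2435]
tool_rot: [-0.705, 0.706, 0.054, 0.052]
wrist_force: [-0.8, -0.2, -1.1]
grip_width: 0.0877
```

```bash
python3 - <<'E'
from h import *
a=save('side','pics/s2f.png')[120:400,200:480,::-1]; b=save('scene','pics/s3f.png')[160:360,130:500,::-1]
a=cv2.resize(a,None,fx=1.4,fy=1.4); b=cv2.resize(b,None,fx=1.08,fy=1.08)
c=np.zeros((max(a.shape[0],b.shape[0]),a.shape[1]+b.shape[1],3),np.uint8); c[:a.shape[0],:a.shape[1]]=a; c[:b.shape[0],a.shape[1]:]=b
cv2.imwrite('pics/s4.png',c)
E
```

```text
(no output)
```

View pics/s4.png

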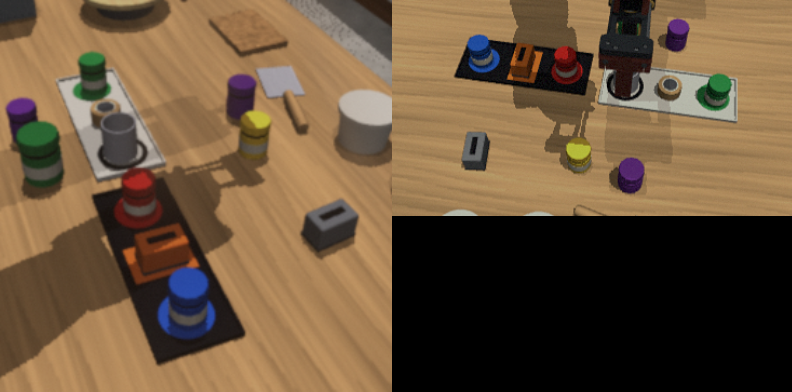

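```bash
python3 - <<'E'
from h import *
D=np.array([.473,-.145]);W=np.array([.502,.161]); y=np.radians(-2.35); Rm=np.array([[np.cos(y),-np.sin(y)],[np.sin(y),np.cos(y)]])
for k,s,c,z,t in [('red',(138,178),(565,54),.063,D),('blue',(188,283),(479,44),.063,D),('blk',(163,240),(524,56),.043,D),('green',(92,61),(718,83),.063,W),('cup',(119,125),None,.061,W)]:
    rs=[ray('side',(s[0]/1.4+200,s[1]/1.4+120))]+([ray('scene',((c[0]-392)/1.08+130,c[1]/1.08+160))] if c else [])
    print(k,[(Rm.T@(at_z(r,z)[:2]-t)*1000).round(1) for r in rs], tri(rs)[0].round(3) if c else '')
E
```

```text
red [array([ 2.3, 89.8]), array([ 3. , 90.6])] [ 0.479 -0.055  0.062]
blue [array([  1.1, -91.8]), array([  6.4, -86.4])] [ 0.472 -0.233  0.058]
blk [array([ 2.4, -5.9]), array([6.5, 4.9])] [ 0.476 -0.143  0.036]
green [array([ 2.9, 82.4]), array([ 7.6, 87.1])] [0.51  0.249 0.059]
cup [array([ -4.3, -97.2])]
```

>>> {"op": "apply_moves", "data": {
  "commands": [
    [[0,-3.5,0,0,1],[0,-3.5,0,0,1],[0,-3.5,0,0,1],[0,-3.5,0,0,1],[0,-3.5,0,0,1],[0,-3.5,0,0,1],[0,-3.5,0,0,1],[0,0,0,0,1],[0,0,0,0,1]]
  ]
}}

```text
time: 31.45
eef_pos: [0.6227, -0.1776, 0.2372]
tool_rot: [0.706, -0.705, -0.051, -0.043]
wrist_force: [-0.4, 0.6, 0.2]
grip_width: 0.0873
```

```bash
python3 - <<'E'
from h import *
b=save('scene','pics/s5f.png')[190:290,310:460,::-1]; a=save('side','pics/s6f.png')[150:250,235:335,::-1]
cv2.imwrite('pics/s7.png',np.hstack([cv2.resize(b,(450,300),interpolation=cv2.INTER_CUBIC),cv2.resize(a,(300,300),interpolation=cv2.INTER_CUBIC)]))
E
```

```text
(no output)
```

View pics/s7.png

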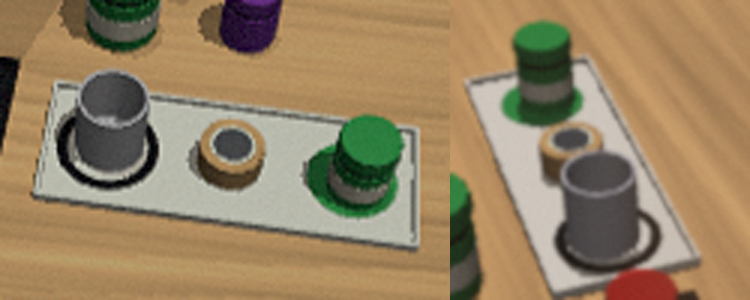

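```bash
python3 - <<'E'
from h import *
W=np.array([.502,.161]); y=np.radians(-2.35); Rm=np.array([[np.cos(y),-np.sin(y)],[np.sin(y),np.cos(y)]])
for k,s,c,z in [('green',(266,163.3),(433.3,236.7),.063),('cup',(284.7,208),(347.7,223.7),.061),('GREEN',(265.7,184),(427.3,250),.003),('RING',(287.3,229.5),(346,240),.003)]:
    rs=[ray('side',s),ray('scene',c)]; X=tri(rs)[0]
    print(k,[(Rm.T@(at_z(r,z)[:2]-W)*1000).round(1) for r in rs],X.round(4),(Rm.T@(X[:2]-W)*1000).round(1))
E
```

```text
green [array([ 3.8, 83.3]), array([ 6.7, 90.1])] [0.5104 0.251  0.0593] [ 4.7 90.3]
cup [array([ -3.6, -92.8]), array([  1.2, -89.4])] [0.4962 0.0719 0.0575] [ -2.2 -89.2]
GREEN [array([-0.7, 88.9]), array([ 0.2, 88.9])] [0.5052 0.2501 0.0026] [-0.4 89.1]
RING [array([ -1.2, -92.3]), array([  3., -90.])] [ 0.4984  0.0714 -0.    ] [  0.1 -89.7]
```

All five are within tolerance, so I'm handing in.

```bash
python3 -c "
from h import *
print(get_obs()['qvel'].round(3)); print(job_done())"
```

```text
[ 0.028  0.001 -0.009  0.008  0.001  0.   ]
the job is handed in; nothing more can be done
None
```

Both kits are made up and the job is handed in, at about 31.5 s on the robot clock. The red jar, blue jar and orange block stand in the black tray, and the green jar and cup in the white tray.

**Last checks (side and scene cameras):** all five stood upright on their marks. The measured offsets from the mark centres, along the tray axes, were:

| Part | Offset in x (mm) | Offset in y (mm) |
|---|---|---|
| Red jar | +2 to +3 | about 0 |
| Blue jar | +1 to +6 | -2 to +4 |
| Orange block | +2 to +7 | -6 to +5 |
| Green jar | about +5 | about 0 |
| Cup | about -2 | about +1 |

Nothing was knocked over, and the gripper was clear of everything at the end. The yellow jar and grey block were not touched and looked unmoved in the pictures, but I did not measure them again.

**What disagreed or went wrong:**
- **Camera spread:** the two cameras differ by up to about 5 mm in x and 11 mm in y, the largest for the block in y. The worst single reading was about 8 mm, against the 12 mm limit.
- **Tool tilt:** the tool crept to about 9 degrees of tilt over the run. I had to set the cup down a second time, with up to 32 N measured at the wrist, well under the 120 N limit. The cup stood upright once released.

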